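# Post a find box through the spring flap of the finds bin

### The arm

A 6-joint arm with a two-finger parallel gripper is mounted at the origin on the work surface. World frame = base frame: x ahead of the robot, y to its left, z up, the work surface at z = 0. Lengths are in m, angles in rad, forces in N, time in s.
With the tool pointing down it reaches from about 0.425 to 0.95 m from the base axis. Payload 14.7 kg.
Tool frame: the origin (TCP) lies at the very end of the fingers, on their centre line; the grasp point (between the pads) lies env.hold_point_z behind it (env.hold_point_z is the distance from the TCP to the grasp point, in m); z points along the fingers, y is the direction in which the jaws open and shut (so a half turn about z gives the same grasp; the last joint's range is limited). The gripper opens to 85 mm and grips with 20 to 120 N. Pads are 22 mm wide; open, the fingers measure 114 mm over their backs; the gripper's body (76 mm by 85 mm) begins 54 mm behind the grasp point. The pads swing forward as they close: fully open they stand 13 mm farther back than shut.
Start: joints at [1.255, 0.48, 1.596, -0, 1.065, -0.047], TCP at [0.173, 0.627, 0.231] pointing down, gripper open.
Joint ranges: [-2.75, 2.75], [-0.82, 2.05], [0.23, 2.67], [-1.56, 4.7], [0.09, 2.69], [-2.92, 2.92]. Speed limits (rad/s): [1.89, 1.89, 2.39, 3.01, 3.01, 3.01].

### API

Orientations are given as a rotation vector (axis times angle).
In Python, from workcell import env gives the robot as it stands.
- The arm moves only by the tool servo_tool, never from a script. Its argument "targets" is a list of rows, each a list of 3 entries, a list of its own where there are three numbers: the shift along the tool's x, y, z in m, then the turn, a rotation vector about the tool's x, y, z in degrees, then the opening, from 0 (shut) to 1 (fully open). A call has 1 to 20 rows; each row shifts and turns the commanded pose from where the row before left it, along the tool's axes as they then stand; what a row does not reach is not made up. A row lasts 1/12 s, in which the tool goes at most 41.7 mm and 7.16 degrees, less where a joint would pass 70% of its speed; a pose out of reach is approached as far as the arm can. A call is refused whole if a number of a shift passes 0.0417 or a number of a turn 7.16, either way. A call with a gripper value outside its range is refused whole. The fingers move at their own pace and stop on an object; "grip_force" is the grip in N (left out, the last holds). Time passes only in rows, so rows that do not move let the fingers close. It gives the time, the measured TCP pose, the force and the opening at its end, in the units of the state.
- env.get_obs(): the state, without advancing time (a new reading comes with each control period).
- env.get_image(name): name is "scene" or "top" or "wrist"; returns the picture (384x512x3 uint8, blue, green, red); there is no depth.
- env.camera_info(name): a dict with "K" (3x3 intrinsics, pixels), "pose" (4x4, takes a point from camera to world coordinates); the wrist camera has in their place "mount" (4x4, takes a point from camera to tool coordinates, whose origin is the TCP and whose axes are the flange's). Camera axes: x right, y down, z forward; pixel columns grow to the right and rows downward; lengths in m; the calibration is good to about 2 mm. The wrist camera is an equidistant fisheye: a pixel r from the principal point sees the ray r / f radians off the axis. A picture is of the moment at which its call begins: read the wrist's pose just before it. camera_info takes no time and is no camera call.
- env.job_done(): hands the job in, once; it reports no verdict.
Trained networks look in the newest picture that a camera, given by its name, has taken for a name from the list of things; names that differ only in an ending like _2 or _b are one class to them, and where a whole thing is asked for, a point or a joint stands for the part that bears it (a point fixed in the world has none). Each returns a list of dicts, best first, with "conf" (0 to 1); they miss things now and then, are a little off and sometimes report something else, mostly with a low value. They report only what shows in the picture. A call takes as long as a camera call. They do not tell look-alikes from the thing itself.
- env.recognise(thing, camera): "centre" ([column, row] in pixels, amid what is visible of it).
- env.outline_of(thing, camera): "pixels" (384x512 bool, what is visible of it) and "centre" ([column, row] in pixels, amid what is visible of it).
- env.landmark_of(thing, camera): "centre" ([column, row] in pixels: a listed point, or the origin of a listed thing).
The state is a dict: "clock": time; "joints": joint angles; "dq": joint speeds; "tau": joint torques, N m; "ee_pos": TCP position; "eef_rot": TCP orientation; "force": force on the tool from outside, world axes, zero at the start; "torque": the same for the moment, N m; "opening": finger opening in m.
Only numpy, scipy, OpenCV 4.12 (cv2) and the standard library are available. Lean on these libraries where they do the work, as an engineer would, in place of code of your own. Each camera call takes 0.05 s, during which the arm holds its last target. There are 200 camera calls.

### The job

Push the bin's self-closing flap inwards with one finger and hold it open, and with the other finger push the small lidded find box along the sill and over its edge, so that it drops into the bin; then come away and let the flap swing shut. Only push the find box: never lift it, and do not let it touch the flap while it is on the sill. Leave everything else where it stands.

Things in the scene. Friction and masses are not known exactly. Their poses are not given: they have to be found in the camera images.
- station: finds deposit bin, fixed: plywood bin with a grey sill before it. Origin on the table under the middle of the opening; x points into the bin (roughly away from the robot), y left, z up. The sill is a solid flat deck 80 mm high, x = -150 to +5 mm, 270 mm wide. A front panel 14 mm thick stands on it at x = 0, its gap (y = -70 to 70 mm) closed by the flap. Panel and bin walls reach 118 mm above the table
- sill_edge (a point): middle of the sill's far edge (station x = 5, y = 0, z = 80 mm), where the sill drops straight down into the bin
- bin_floor (a point): middle of the bin's rubber floor, 10 mm above the table. The bin inside runs from station x = 5 to 190 mm and y = -77 to 77 mm; it is open above except for a roof (top 124 mm above the table) over x > 147 mm
- flap (a joint): swing of the flap in rad: 0 closed, grows as its right-hand edge swings into the bin, stop at 1.5. A spring closes it: 0.05 N m when shut, 0.10 N m at 1 rad. The hinge axis is vertical, at the left end of the gap (station x = 0, y = 70 mm)
- flap_edge (a point): top corner of the flap's free (right-hand) edge, 136 mm from the hinge axis. The flap is an upright aluminium plate 6 mm thick, 134 mm long, from 84 to 116 mm above the table, with nothing above it
- findbox_center (a point): centre of the small lidded find box: grey plastic with a white lid, 40 x 40 mm, 30 mm tall, about 60 g, standing on the sill in front of the flap, right of the middle. Axes: z up, x and y square to its sides
- inkpot: small white ceramic pot, 42 mm wide, 37 mm tall, standing on the sill towards its right end; leave it alone. Origin: centre of its underside
- tin: plain round steel tin, 36 mm across, 24 mm tall, on the sill towards its left end; leave it alone. Origin: centre of its underside
- mug: terracotta mug 84 mm across, 100 mm tall, on the table to the left; leave it alone. Origin: centre of its underside
- bowl: terracotta bowl 140 mm across, 50 mm tall, on the table to the right; leave it alone. Origin: centre of its underside
- brush: wooden brush lying on the table to the right, near the robot; leave it alone. Origin: on its underside
- flask: green glass bottle 70 mm across, 150 mm tall, on the table to the left; leave it alone. Origin: centre of its underside
- beaker: grey beaker 70 mm across, 110 mm tall, on the table to the right; leave it alone. Origin: centre of its underside
- findbox: the same find box, its origin at the centre of its underside
There are look-alikes about, which are no part of the job. Leave any black or orange look-alike of the findbox alone.

How it is judged:
On the way, in this order (a step that is already met when the one before it is completed fails the run):
1. a finger holds the flap open while the find box is still on the sill in front of it (value of joint flap above 0.2 rad and contact force between the fingers and flap above 0.1 N and z of findbox_center in the frame of station above 0.085 m and x of findbox_center in the frame of station below -0.005 m), for 0.1 s.
2. the find box goes over the edge into the bin while the flap is open (x of findbox_center in the frame of station between 0.005 and 0.19 m and y of findbox_center in the frame of station between -0.077 and 0.077 m and z of findbox_center in the frame of station below 0.06 m and value of joint flap above 0.2 rad), for 0.04 s.
At the end, for the whole second after the job is handed in: The find box lies at rest inside the bin (its centre at least 20 mm below the sill's level and within the bin's walls) and the flap is shut (within 0.06 rad) (x of findbox_center in the frame of station between 0.005 and 0.19 m and y of findbox_center in the frame of station between -0.077 and 0.077 m and z of findbox_center in the frame of station below 0.06 m and value of joint flap below 0.06 rad and linear speed of findbox below 0.02 m/s); the robot touches nothing.
It fails at once if the find box is lifted (its centre more than 15 mm above its height on the sill) (z of findbox_center in the frame of station above 0.11 m).
It fails at once if the find box, still on the sill, touches the flap (more than 0.2 N) (contact force between findbox and flap above 0.2 N and z of findbox_center in the frame of station above 0.085 m).
It fails at once if another thing on the sill or the table is moved by more than 20 mm (distance of any of inkpot, tin, mug, bowl, brush, flask, beaker from where it was at the start of the episode above 0.02 m).
It also fails if it takes over 38 s, if anything falls off the work surface, if the arm or the gripper's body presses on something with over 40 N, if the wrist force passes 120 N, or if a joint passes its speed limit or range.

## Working session

There is one attempt and no reset: what is moved stays moved. The work goes in short steps, Python scripts to look and compute and a tool call to move; the robot and the scene stay as the last step left them, time stands still between calls to the robot, and variables do not carry over. Pictures are saved under pics/ and viewed, about 8 in all and at most 12, crops included, and the job is handed in when it is done.

Besides the shell and the picture viewer there is one more tool, called after ">>>" as name([rows], argument=value, ...), one row to a line, values as JSON. servo_tool: Moves the arm, as the interface text tells. Its arguments: {"type":"object","properties":{"targets":{"type":"array","items":{"type":"array"}},"grip_force":{"type":"number"}},"required":["targets"]}

```bash
ls; mkdir -p pics
python3 - <<'E'
from workcell import env
import cv2,numpy as np
print(env.get_obs()); print(env.hold_point_z)
for n in("scene","top"):
    im=env.get_image(n); cv2.imwrite(f"pics/{n}0.png",im); print(n,env.camera_info(n))
    for t in("sill_edge","bin_floor","flap_edge","findbox_center","findbox","inkpot","tin","station"):
        print(t,[(np.round(d["centre"],1).tolist(),round(d["conf"],2)) for d in env.landmark_of(t,n)][:4])
print(env.camera_info("wrist"))
a=cv2.imread("pics/scene0.png");b=cv2.imread("pics/top0.png")
E
```

```text
pics
{'clock': 0.0, 'joints': array([ 1.25540733e+00,  4.80806805e-01,  1.59684722e+00, -1.65795456e-05,
        1.06509738e+00, -4.65871792e-02]), 'dq': array([-0.00067053,  0.00030841, -0.00077024, -0.00154464,  0.00057448,
        0.00021733]), 'tau': array([ 1.46137052e-03, -9.50649333e+01, -4.30188274e+01,  5.56304622e-05,
        1.21824144e-02, -4.39887435e-05]), 'ee_pos': array([0.17247912, 0.6262892 , 0.23069857]), 'eef_rot': array([-4.20924254e-01, -3.11306972e+00,  1.79441122e-03]), 'force': array([-0.1259935 , -0.21988813, -0.01496095]), 'torque': array([ 0.00851093, -0.0117435 ,  0.06808058]), 'opening': 0.08525504363259158}
0.0187
scene {'K': array([[482.16453985,   0.        , 251.3932822 ],
       [  0.        , 482.16453985, 183.86186125],
       [  0.        ,   0.        ,   1.        ]]), 'pose': array([[ 0.77045498,  0.46293347, -0.43828271,  1.11533467],
       [ 0.63747605, -0.55425148,  0.53519116, -0.72245702],
       [ 0.00483906, -0.69173542, -0.72213481,  1.07299462],
       [ 0.        ,  0.        ,  0.        ,  1.        ]])}
sill_edge [([262.7, 211.5]
[... 1225 characters left out ...]
[286.9, 245.9], 0.46), ([254.7, 238.8], 0.43)]
inkpot [([289.7, 194.5], 0.47)]
tin [([259.8, 170.0], 0.53), ([226.9, 188.3], 0.43), ([365.7, 210.8], 0.24)]
station [([261.4, 176.1], 0.88)]
{'K': array([[297.31863964,   0.        , 257.42805192],
       [  0.        , 297.31863964, 185.99647423],
       [  0.        ,   0.        ,   1.        ]]), 'mount': array([[ 1.77785380e-04, -9.62890721e-01, -2.69891510e-01,
         6.86174581e-02],
       [ 9.99999877e-01,  4.59534262e-05,  4.94781144e-04,
        -3.32485659e-05],
       [-4.64017733e-04, -2.69891565e-01,  9.62890611e-01,
        -1.42843898e-01],
       [ 0.00000000e+00,  0.00000000e+00,  0.00000000e+00,
         1.00000000e+00]])}
```

```bash
python3 - <<'E'
import cv2
a=cv2.imread("pics/scene0.png");b=cv2.imread("pics/top0.png")
cv2.imwrite("pics/s1.png",cv2.resize(a[120:300,150:390],None,fx=3.3,fy=3.3,interpolation=cv2.INTER_CUBIC))
cv2.imwrite("pics/t1.png",cv2.resize(b[100:280,160:400],None,fx=3.3,fy=3.3,interpolation=cv2.INTER_CUBIC))
E
cat > h.py <<'E'
import numpy as np
from workcell import env
def pix2w(n,uv,z):
    c=env.camera_info(n);P=np.array(c["pose"]);d=P[:3,:3]@np.linalg.solve(c["K"],[*uv,1.])
    return P[:3,3]+d*(z-P[2,3])/d[2]
def w2pix(n,p):
    c=env.camera_info(n);P=np.array(c["pose"]);q=c["K"]@(P[:3,:3].T@(np.array(p)-P[:3,3]));return q[:2]/q[2]
E
python3 - <<'E'
from h import *
for n,L in dict(scene=[("edge",(262.7,211.5),.08),("floor",(285.7,243.2),.01),("flapedge",(241.7,209.1),.116),("box",(246.7,197.8),.095),("boxb",(244.3,199.8),.08),("ink",(221.2,217.2),.08),("tin",(273.6,173.2),.08),("st",(263.2,224.6),0)],
 top=[("edge",(261.1,170.2),.08),("floor",(261.5,148),.01),("flapedge",(277.8,172.6),.116),("box",(264.5,188.9),.095),("boxb",(261,187.6),.08),("ink",(289.7,194.5),.08),("tin",(226.9,188.3),.08),("st",(261.4,176.1),0)]).items():
    for a,u,z in L: print(n,a,pix2w(n,u,z).round(4))
E
```

```text
scene edge [ 0.6021 -0.0467  0.08  ]
scene floor [ 0.6852 -0.0475  0.01  ]
scene flapedge [ 0.5733 -0.0999  0.116 ]
scene box [ 0.5455 -0.0465  0.095 ]
scene boxb [ 0.5365 -0.0461  0.08  ]
scene ink [ 0.5294 -0.1334  0.08  ]
scene tin [0.5349 0.0881 0.08  ]
scene st [ 0.5925 -0.0296  0.    ]
top edge [ 0.5984 -0.0357  0.08  ]
top floor [ 0.695  -0.0402  0.01  ]
top flapedge [ 0.5815 -0.0912  0.116 ]
top box [ 0.5303 -0.0456  0.095 ]
top boxb [ 0.5376 -0.034   0.08  ]
top ink [ 0.5116 -0.1316  0.08  ]
top tin [0.5376 0.0829 0.08  ]
top st [ 0.5932 -0.0376  0.    ]
```

View pics/s1.png

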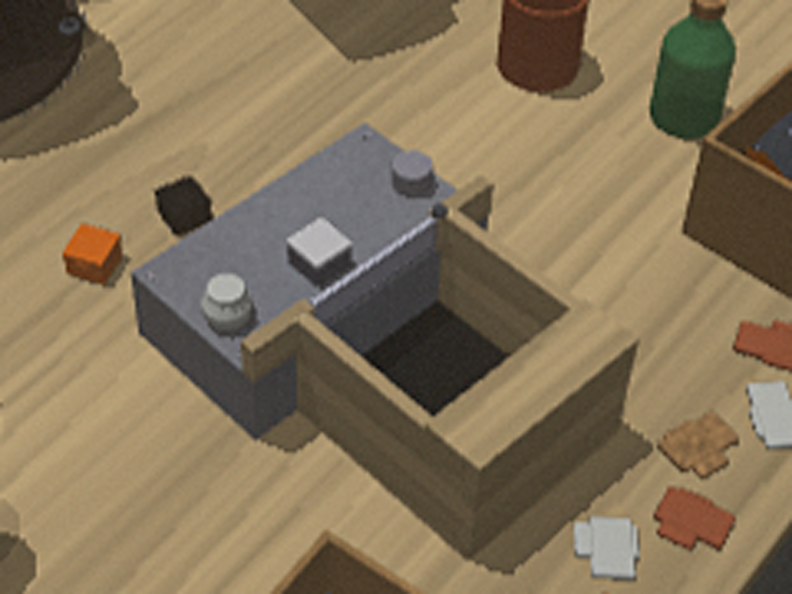

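View pics/t1.png

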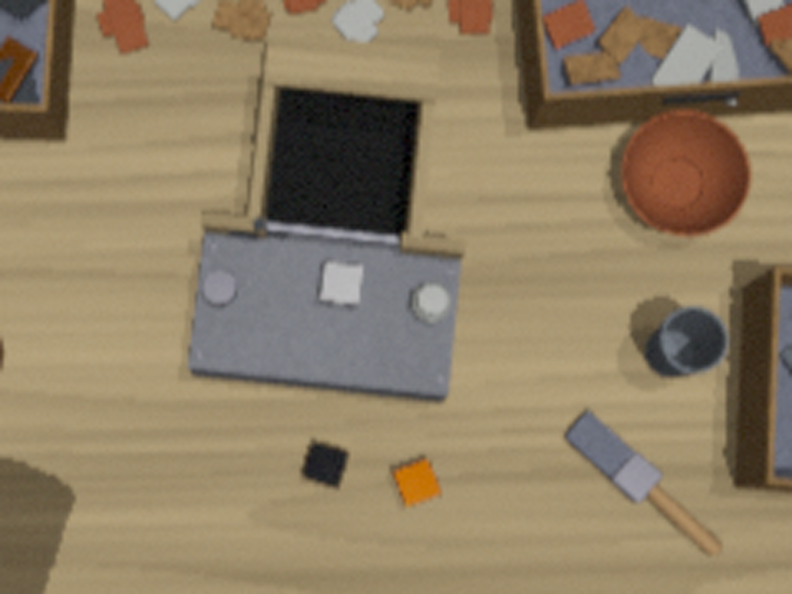

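The white-lidded box is at about scene crop (320,248) and top crop (342,284), in front of the closed flap. The black and orange look-alikes stand on the table in front of the sill. Next I fit the station pose from its corners.

```bash
cat >> h.py <<'E'
def st2w(s,p):
    x,y,a=s;c,q=np.cos(a),np.sin(a);return np.array([x+c*p[0]-q*p[1],y+q*p[0]+c*p[1],p[2]])
def w2st(s,p):
    x,y,a=s;c,q=np.cos(a),np.sin(a);d=np.array(p[:2])-[x,y];return np.array([c*d[0]+q*d[1],-q*d[0]+c*d[1],p[2]])
E
python3 - <<'E'
from h import *
import cv2
from scipy.optimize import least_squares
C=dict(top=[((193,370),(-.15,.135,.08)),((447,392),(-.15,-.135,.08)),((277,88),(.147,.077,.124)),((420,100),(.147,-.077,.124))],
 scene=[((367,124),(-.15,.135,.08)),((134,272),(-.15,-.135,.08)),((570,310),(.147,.077,.124)),((430,425),(.147,-.077,.124))])
o=dict(top=(160,100),scene=(150,120))
def r(s): return np.concatenate([w2pix(n,st2w(s,p))-(np.array(u)/3.3+o[n]) for n,L in C.items() for u,p in L])
f=least_squares(r,[.6,-.04,0],loss='soft_l1');s=f.x;print(s.round(4),r(s).reshape(-1,2).round(1).tolist())
for n,u in dict(top=(342,284-8),scene=(320,240)).items(): pass
# lid segmentation: box top centre z=.11
for n,u in dict(top=(342,284),scene=(320,243)).items():
    im=cv2.imread(f"pics/{n}0.png"); c=(np.array(u)/3.3+o[n])
    g=im.min(2).astype(int); m=(g>(165 if n=="top" else 150)).astype(np.uint8)
    k,l,st,ce=cv2.connectedComponentsWithStats(m); i=l[int(c[1]),int(c[0])]; print(n,i,g[int(c[1]),int(c[0])],st[i],ce[i]);
    p=pix2w(n,ce[i],.11);print(p,w2st(s,p).round(4))
    ys,xs=np.where(l==i);q=np.array([w2st(s,pix2w(n,(a,b),.11))[:2] for a,b in zip(xs,ys)],np.float32)*1000;print(cv2.minAreaRect(q))
for n in o:
    im=cv2.imread(f"pics/{n}0.png");x,y=o[n];v=cv2.resize(im[y:y+180,x:x+240],None,fx=3.3,fy=3.3,interpolation=cv2.INTER_CUBIC)
    for P in ([(-.15,.135,.08),(-.15,-.135,.08),(.005,-.135,.08)],[(.147,.077,.124),(.147,-.077,.124)],[(0,.07,.118),(0,-.07,.118)],[(.19,.077,.124),(.19,-.077,.124)]):
        cv2.polylines(v,[np.int32([(w2pix(n,st2w(s,p))-o[n])*3.3 for p in P])],False,(0,0,255),1)
    cv2.imwrite(f"pics/ov_{n}.png",v[:, :])
a=cv2.imread("pics/ov_top.png");b=cv2.imread("pics/ov_scene.png")
cv2.imwrite("pics/ov.png",np.hstack([a[60:420,150:550],b[100:460,120:520]]))
E
```

```text
[ 0.5924 -0.0377 -0.1383] [[-1.2, -1.8], [0.7, 0.7], [0.4, -2.1], [2.1, -0.6], [-0.8, -0.4], [-1.8, -0.2], [0.5, -0.5], [0.6, -2.8]]
top 9 183 [258 180  12  12 114] [263.28947368 185.26315789]
[ 0.5403528  -0.04145845  0.11      ] [-0.051  -0.0109  0.11  ]
((-52.1672248840332, -10.51469612121582), (36.67689514160156, 36.71201705932617), 88.47107696533203)
scene 3 181 [237 186  19  14 149] [246.12751678 192.65100671]
[ 0.54097137 -0.04342239  0.11      ] [-0.0501 -0.0128  0.11  ]
((-50.14201354980469, -12.482934951782227), (38.87113952636719, 38.26800537109375), 88.62556457519531)
```

View pics/ov.png

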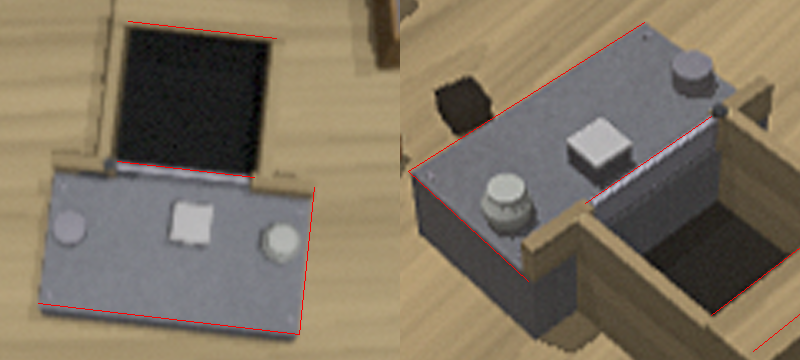

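>>> servo_tool([
  [[-0.039,-0.006,0],[0,0,3.9],1],
  [[-0.039,-0.006,0],[0,0,3.9],1],
  [[-0.039,-0.006,0],[0,0,3.9],1],
  [[-0.039,-0.006,0],[0,0,3.9],1],
  [[-0.039,-0.006,0],[0,0,3.9],1],
  [[-0.039,-0.006,0],[0,0,3.9],1],
  [[-0.039,-0.006,0],[0,0,3.9],1],
  [[-0.039,-0.006,0],[0,0,3.9],1],
  [[-0.039,-0.006,0],[0,0,3.9],1],
  [[-0.039,-0.006,0],[0,0,3.9],1],
  [[-0.039,-0.006,0],[0,0,3.9],1],
  [[-0.039,-0.006,0],[0,0,3.9],1],
  [[-0.039,-0.006,0],[0,0,3.9],1],
  [[-0.039,-0.006,0],[0,0,3.9],1],
  [[-0.039,-0.006,0],[0,0,3.9],1],
  [[-0.039,-0.006,0],[0,0,3.9],1],
  [[-0.039,-0.006,0],[0,0,3.9],1],
  [[-0.039,-0.006,0],[0,0,3.9],1],
  [[-0.039,-0.006,0],[0,0,3.9],1],
  [[0,0,0],[0,0,3.9],1],
])

```text
clock: 2.57
ee_pos: [0.5294, 0.0205, 0.2314]
eef_rot: [2.293, 2.146, -0.002]
force: [0.8, -0.2, -0.5]
opening: 0.0855
```

```bash
cat >> h.py <<'E'
from scipy.spatial.transform import Rotation as R
import cv2
def wcam(obs):
    T=np.eye(4);T[:3,:3]=R.from_rotvec(obs["eef_rot"]).as_matrix();T[:3,3]=obs["ee_pos"]
    c=env.camera_info("wrist");return T@np.array(c["mount"]),c["K"]
def wr2w(obs,uv,z):
    P,K=wcam(obs);a=np.array([(uv[0]-K[0,2]),(uv[1]-K[1,2])])/K[0,0];r=np.linalg.norm(a)+1e-9
    d=P[:3,:3]@np.array([*(np.sin(r)*a/r),np.cos(r)]);return P[:3,3]+d*(z-P[2,3])/d[2]
def w2wr(obs,p):
    P,K=wcam(obs);q=P[:3,:3].T@(np.array(p)-P[:3,3]);h=np.linalg.norm(q[:2]);t=np.arctan2(h,q[2])
    return K[:2,2]+K[0,0]*t*q[:2]/h
E
python3 - <<'E'
from h import *
import pickle
o=env.get_obs();im=env.get_image("wrist");pickle.dump((o,im),open("w1.pkl","wb"))
cv2.imwrite("pics/w1.png",cv2.resize(im,None,fx=1.56,fy=1.56,interpolation=cv2.INTER_CUBIC))
print(o["joints"].round(3),np.round(R.from_rotvec(o["eef_rot"]).as_matrix(),3))
E
```

```text
[-0.017  0.313  1.871 -0.002  0.958  0.05 ] [[ 0.066  0.998 -0.   ]
 [ 0.998 -0.066 -0.002]
 [-0.002 -0.    -1.   ]]
```

View pics/w1.png

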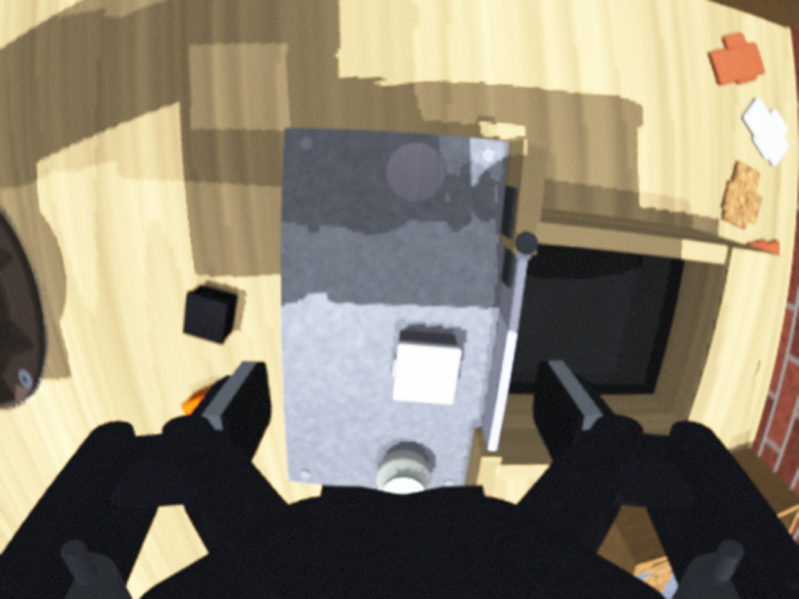

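The wrist view shows, in view pixels: box lid about (399,343)–(457,404), sill front-left corner (285,128), front-right (288,480), hinge (525,243) and flap tip (492,450).

Run:
```python
from h import *
import pickle
from scipy.optimize import least_squares
o,im=pickle.load(open("w1.pkl","rb"))
C=[((285,128),(-.15,.135,.08)),((290,481),(-.15,-.135,.08)),((525,243),(0,.07,.118)),((495,451),(0,-.066,.116)),((685,258),(.147,.077,.118)),((655,393),(.147,-.077,.118))]
def r(s): return np.concatenate([w2wr(o,st2w(s,p))-np.array(u)/1.56 for u,p in C])
f=least_squares(r,[.59,-.038,-.12],loss='soft_l1');s=f.x;print(s.round(4),r(s).reshape(-1,2).round(1).tolist())
np.save("s.npy",s)
m=(im.min(2)>225).astype(np.uint8);k,l,st,ce=cv2.connectedComponentsWithStats(m,connectivity=4);i=l[int(375/1.56),int(430/1.56)];print(st[i])
ys,xs=np.where(l==i);q=np.array([w2st(s,wr2w(o,(a,b),.11))[:2] for a,b in zip(xs,ys)],np.float32)*1000;print(cv2.minAreaRect(q))
c=cv2.minAreaRect(q)[0];b=st2w(s,(c[0]/1e3,c[1]/1e3,.11));print("box world",b)
for p in [(-.066,-.010)]: print("tcp tgt",st2w(s,(*p,.09)), "now st",w2st(s,o["ee_pos"]))
```

```text
[ 0.5924 -0.0332 -0.1224] [[-1.3, -0.8], [0.3, -0.1], [-0.4, 4.5], [-0.4, -2.0], [25.4, -0.1], [10.8, 38.6]]
[ 252  221   43   38 1432]
((-51.39878845214844, -14.727895736694336), (39.424564361572266, 40.75026321411133), 87.68839263916016)
box world [ 0.53961411 -0.0415578   0.11      ]
tcp tgt [ 0.52569953 -0.03508225  0.09      ] now st [-0.06911385  0.04560695  0.23139204]
```

>>> servo_tool([
  [[0,0,0],[0,0,4.2],1],
  [[-0.03,0.002,0.02],[0,0,0],1],
  [[-0.0265,0.002,0.03],[0,0,0],1],
  [[0,0,0.03],[0,0,0],1],
  [[0,0,0.013],[0,0,0],1],
  [[0,0,0],[0,0,0],1],
  [[0,0,0],[0,0,0],1],
])

```text
clock: 3.2
ee_pos: [0.5262, -0.0297, 0.1381]
eef_rot: [-2.361, -2.07, 0.001]
force: [-0.4, 0.2, 0.1]
opening: 0.0853
```

Run:
```python
from h import *
import pickle
o=env.get_obs();im=env.get_image("wrist");pickle.dump((o,im),open("w2.pkl","wb"))
sc=env.get_image("scene")
cv2.imwrite("pics/w2.png",np.hstack([cv2.resize(im[150:384,100:440],None,fx=1.3,fy=1.3),cv2.resize(sc[120:270,180:310],(346,399))[:304]]) if 0 else cv2.resize(im[100:384,60:470],None,fx=1.9,fy=1.9,interpolation=cv2.INTER_CUBIC))
cv2.imwrite("pics/s2.png",cv2.resize(sc[110:270,150:350],None,fx=3.7,fy=3.7,interpolation=cv2.INTER_CUBIC))
s=np.load("s.npy");print(w2st(s,o["ee_pos"]),o["ee_pos"],R.from_rotvec(o["eef_rot"]).as_matrix()[:,1])
```

```text
[-0.06615191 -0.00457089  0.13810466] [ 0.52621174 -0.02967522  0.13810466] [ 0.99142023 -0.13070677 -0.00129412]
```

View pics/w2.png

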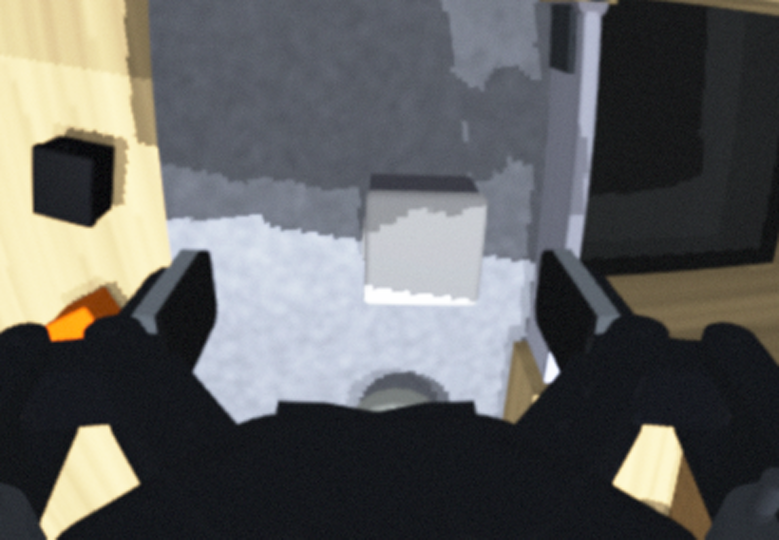

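View pics/s2.png

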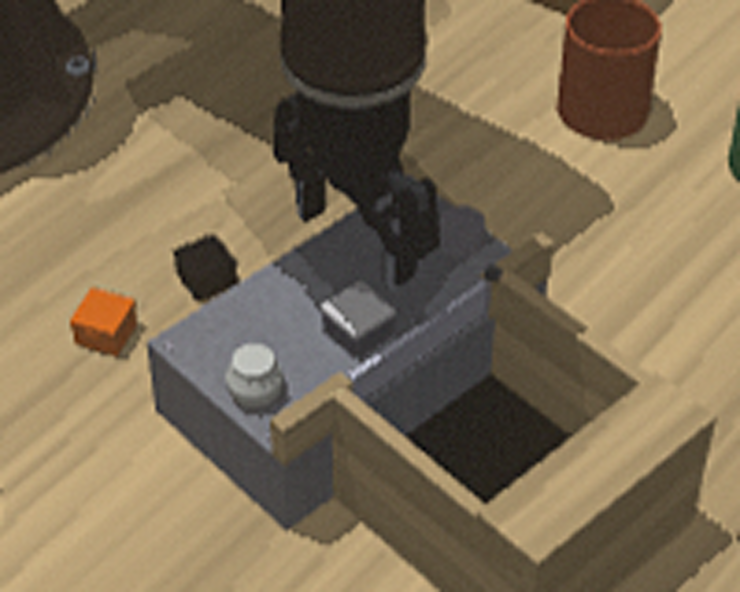

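Run:
```python
from h import *
import pickle
o,im=pickle.load(open("w2.pkl","rb"));T=R.from_rotvec(o["eef_rot"]).as_matrix()
for p in [(x,y,z) for z in(0,-.013,-.035) for y in(.0425,.057) for x in(.011,-.011)]:
    print(p,((w2wr(o,o["ee_pos"]+T@p)-[60,100])*1.9).round())
s=np.load("s.npy")
f=lambda u:np.array(u)/1.9+[60,100]
for nm,u,z in [("lid",(366,206),.11),("lid",(487,190),.11),("lid",(478,303),.11),("lid",(364,302),.11),("flaptop near hinge",(578,40),.116),("flaptop",(574,250),.116),("flapfar",(605,40),.116)]:
    w=wr2w(o,f(u),z);print(nm,w.round(4),w2st(s,w).round(4),"tool",(T.T@(w-o["ee_pos"])).round(4))
```

```text
(0.011, 0.0425, 0) [528. 224.]
(-0.011, 0.0425, 0) [521. 293.]
(0.011, 0.057, 0) [577. 222.]
(-0.011, 0.057, 0) [567. 291.]
(0.011, 0.0425, -0.013) [541. 242.]
(-0.011, 0.0425, -0.013) [532. 315.]
(0.011, 0.057, -0.013) [592. 240.]
(-0.011, 0.057, -0.013) [581. 312.]
(0.011, 0.0425, -0.035) [567. 281.]
(-0.011, 0.0425, -0.035) [553. 361.]
(0.011, 0.057, -0.035) [624. 278.]
(-0.011, 0.057, -0.035) [608. 356.]
lid [ 0.5239 -0.023   0.11  ] [-0.0693  0.0018  0.11  ] tool [ 0.0063 -0.0031  0.0281]
lid [ 0.5633 -0.0228  0.11  ] [-0.0302  0.0068  0.11  ] tool [0.0116 0.0359 0.0281]
lid [ 0.5577 -0.0642  0.11  ] [-0.0307 -0.035   0.11  ] tool [-0.0301  0.0357  0.0281]
lid [ 0.5184 -0.058   0.11  ] [-0.0705 -0.0336  0.11  ] tool [-0.0291 -0.004   0.0281]
flaptop near hinge [0.5948 0.0228 0.116 ] [-0.0045  0.0559  0.116 ] tool [0.061  0.0612 0.022 ]
flaptop [ 0.5908 -0.046   0.116 ] [-0.     -0.0129  0.116 ] tool [-0.0078  0.0662  0.022 ]
flapfar [0.6038 0.0222 0.116 ] [0.0046 0.0564 0.116 ] tool [0.0615 0.0702 0.022 ]
```

>>> servo_tool([
  [[-0.0035,-0.0005,0],[0,0,0],1],
  [[-0.0035,0,0],[0,0,0],1],
  [[0,0,0],[0,0,0],1],
  [[0,0,0.015],[0,0,0],1],
  [[0,0,0.015],[0,0,0],1],
  [[0,0,0.01],[0,0,0],1],
  [[0,0,0.01],[0,0,0],1],
  [[0,0,0.01],[0,0,0],1],
  [[0,0,0],[0,0,0],1],
  [[0,0,0],[0,0,0],1],
])

```text
clock: 4.13
ee_pos: [0.5247, -0.0371, 0.0779]
eef_rot: [-2.363, -2.069, 0.001]
force: [0.6, 0.2, -0.2]
opening: 0.0858
```

Run:
```python
from h import *
o=env.get_obs();im=env.get_image("wrist");T=R.from_rotvec(o["eef_rot"]).as_matrix();s=np.load("s.npy")
print(o["ee_pos"],w2st(s,o["ee_pos"]),T[:,1],o["force"])
cv2.imwrite("pics/w3.png",cv2.resize(im[100:384,60:470],None,fx=1.9,fy=1.9,interpolation=cv2.INTER_CUBIC))
```

```text
[ 0.52470057 -0.03714094  0.0779343 ] [-0.06674008 -0.01216528  0.0779343 ] [ 9.91211439e-01 -1.32283611e-01 -9.64605428e-04] [ 0.59989549  0.23640766 -0.1856077 ]
```

View pics/w3.png

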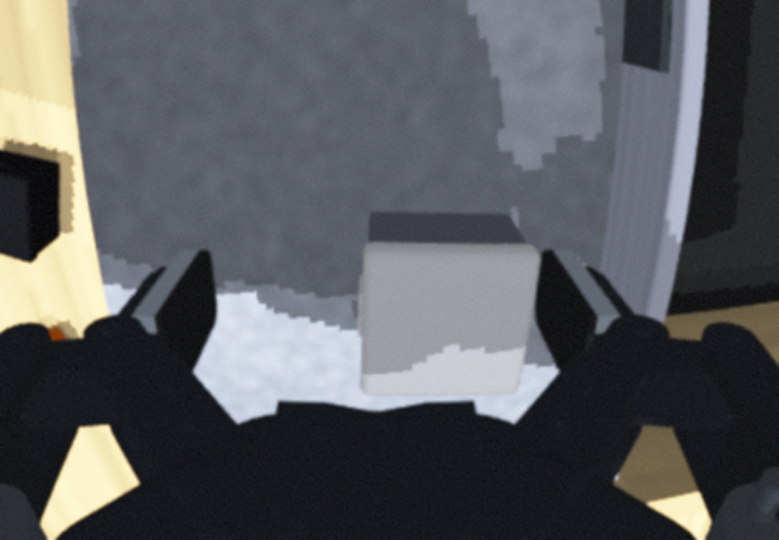

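>>> servo_tool([
  [[0,0.004,0],[0,0,0],1],
  [[0,0.004,0],[0,0,0],1],
  [[0,0.004,0],[0,0,0],1],
  [[0,0.004,0],[0,0,0],1],
  [[0,0.004,0],[0,0,0],1],
  [[0,0.004,0],[0,0,0],1],
  [[0,0.004,0],[0,0,0],1],
  [[0,0.004,0],[0,0,0],1],
  [[0,0.004,0],[0,0,0],1],
  [[0,0.003,0],[0,0,0],1],
  [[0,0.003,0],[0,0,0],1],
  [[0,0.003,0],[0,0,0],1],
  [[0,0.003,0],[0,0,0],1],
  [[0,0.003,0],[0,0,0],1],
  [[0,0.003,0],[0,0,0],1],
  [[0,0.003,0],[0,0,0],1],
  [[0,0,0],[0,0,0],1],
  [[0,0,0],[0,0,0],1],
])

```text
clock: 5.68
ee_pos: [0.5817, -0.0448, 0.0783]
eef_rot: [2.364, 2.069, 0.0]
force: [-0.8, -0.8, 0.1]
opening: 0.0852
```

Run:
```python
from h import *
o=env.get_obs();im=env.get_image("wrist");s=np.load("s.npy")
print(o["ee_pos"],w2st(s,o["ee_pos"]),o["force"])
cv2.imwrite("pics/w4.png",cv2.resize(im[100:384,60:470],None,fx=1.9,fy=1.9,interpolation=cv2.INTER_CUBIC))
```

```text
[ 0.58167563 -0.04481333  0.07829631] [-0.00925451 -0.01282268  0.07829631] [-0.81512875 -0.83639685  0.13783022]
```

View pics/w4.png

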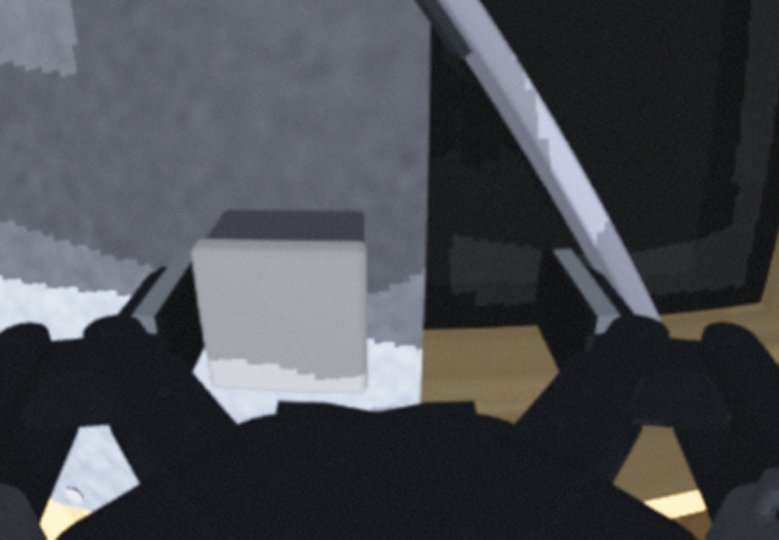

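The flap is open by about 0.5 rad and the box sits square against the rear pad, clear of the flap. I keep pushing.

>>> servo_tool([
  [[0,0.003,0],[0,0,0],1],
  [[0,0.003,0],[0,0,0],1],
  [[0,0.003,0],[0,0,0],1],
  [[0,0.003,0],[0,0,0],1],
  [[0,0.003,0],[0,0,0],1],
  [[0,0.003,0],[0,0,0],1],
  [[0,0.003,0],[0,0,0],1],
  [[0,0.003,0],[0,0,0],1],
  [[0,0.003,0],[0,0,0],1],
  [[0,0.003,0],[0,0,0],1],
  [[0,0.003,0],[0,0,0],1],
  [[0,0.003,0],[0,0,0],1],
  [[0,0.003,0],[0,0,0],1],
  [[0,0.003,0],[0,0,0],1],
  [[0,0.003,0],[0,0,0],1],
  [[0,0,0],[0,0,0],1],
  [[0,0,0],[0,0,0],1],
  [[0,0,0],[0,0,0],1],
])

```text
clock: 7.23
ee_pos: [0.6261, -0.0507, 0.0783]
eef_rot: [2.364, 2.069, 0.0]
force: [0.1, -0.1, -0.3]
opening: 0.0853
```

Run:
```python
from h import *
o=env.get_obs();im=env.get_image("wrist");s=np.load("s.npy")
print(o["ee_pos"],w2st(s,o["ee_pos"]),o["force"])
cv2.imwrite("pics/w5.png",cv2.resize(im[100:384,60:470],None,fx=1.9,fy=1.9,interpolation=cv2.INTER_CUBIC))
```

```text
[ 0.62610146 -0.05073329  0.07831789] [ 0.03556175 -0.01327324  0.07831789] [ 0.07415583 -0.06902468 -0.26871236]
```

View pics/w5.png

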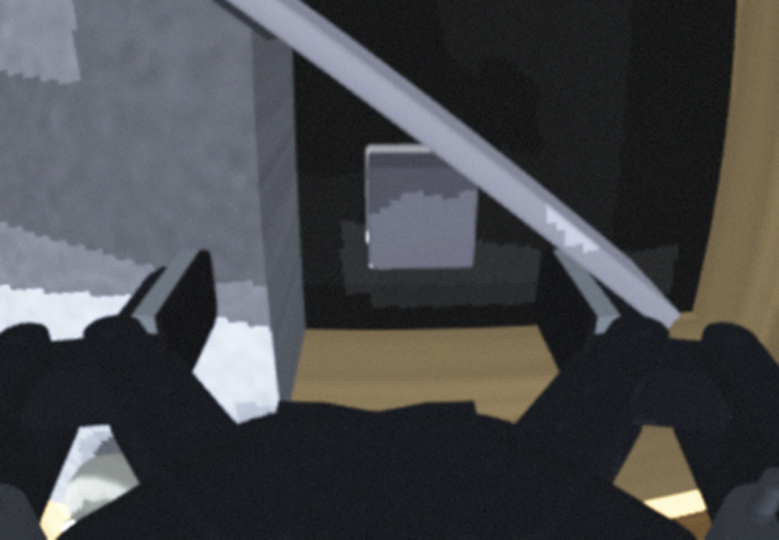

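The box lies on the bin floor. I now retreat along the same line so the flap follows the finger shut, then lift.

>>> servo_tool([
  [[0,-0.007,0],[0,0,0],1],
  [[0,-0.007,0],[0,0,0],1],
  [[0,-0.007,0],[0,0,0],1],
  [[0,-0.007,0],[0,0,0],1],
  [[0,-0.007,0],[0,0,0],1],
  [[0,-0.007,0],[0,0,0],1],
  [[0,-0.007,0],[0,0,0],1],
  [[0,-0.007,0],[0,0,0],1],
  [[0,-0.007,0],[0,0,0],1],
  [[0,-0.007,0],[0,0,0],1],
  [[0,-0.007,0],[0,0,0],1],
  [[0,-0.007,0],[0,0,0],1],
  [[0,-0.007,0],[0,0,0],1],
  [[0,-0.007,0],[0,0,0],1],
  [[0,-0.007,0],[0,0,0],1],
  [[0,-0.003,0],[0,0,0],1],
  [[0,0,0],[0,0,0],1],
  [[0,0,0],[0,0,0],1],
])

```text
clock: 8.78
ee_pos: [0.5192, -0.0364, 0.0784]
eef_rot: [2.364, 2.069, 0.0]
force: [-0.2, 0.2, 0.5]
opening: 0.0849
```

>>> servo_tool([
  [[0,0,-0.015],[0,0,0],1],
  [[0,0,-0.02],[0,0,0],1],
  [[0,0,-0.03],[0,0,0],1],
  [[0,0,-0.03],[0,0,0],1],
  [[0,0,-0.03],[0,0,0],1],
  [[0,0,-0.02],[0,0,0],1],
  [[0,0,0],[0,0,0],1],
  [[0,0,0],[0,0,0],1],
  [[0,0,0],[0,0,0],1],
  [[0,0,0],[0,0,0],1],
])

```text
clock: 9.62
ee_pos: [0.5185, -0.0363, 0.2222]
eef_rot: [-2.363, -2.068, 0.002]
force: [0.6, -0.1, -0.0]
opening: 0.0856
```

Run:
```python
from h import *
o=env.get_obs();im=env.get_image("wrist");sc=env.get_image("scene");s=np.load("s.npy")
print(o["clock"],o["ee_pos"],w2st(s,o["ee_pos"]),o["force"])
cv2.imwrite("pics/w6.png",np.hstack([cv2.resize(im[60:330,160:430],(400,400)),cv2.resize(sc[120:280,180:340],(400,400))]))
```

```text
9.6167 [ 0.51847357 -0.03632893  0.2222447 ] [-0.07301964 -0.01211976  0.2222447 ] [ 0.57957214 -0.14908581 -0.02493845]
```

View pics/w6.png

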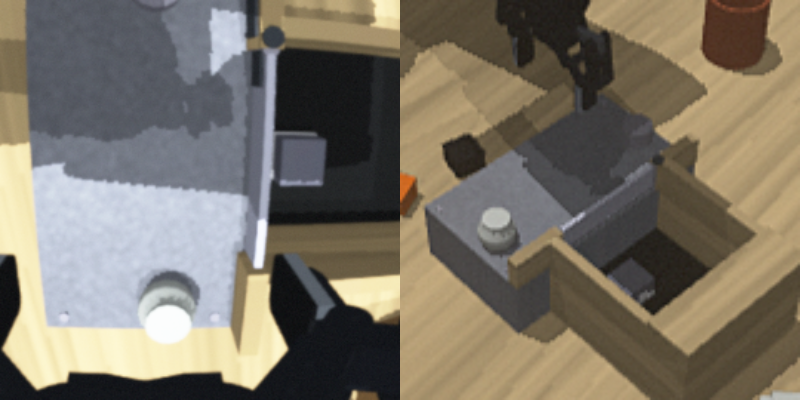

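The flap is shut, the box lies in the bin, and the gripper is clear.

```bash
python3 -c "
from workcell import env
print(env.job_done())"
```

```text
the job is handed in; nothing more can be done
None
```

The find box is in the bin and the flap is shut. I handed the job in at about 9.6 s of the 38 s allowed; the hand-in gives no verdict.

- **What I did:** With the gripper open and its jaws in line with the station's x axis, the front finger swung the flap inwards. The rear finger then pushed the box along the sill and over the edge. I backed out along the same line so the flap closed against the finger, and then lifted clear.
- **Last checks:** The final pictures show the flap closed, the box on the bin floor, the inkpot where it stood, and the gripper about 0.2 m up, touching nothing. The force readings I took between moves, each with the arm stopped, stayed within about 1 N.
- **Not measured:** I did not measure the final flap angle or how far the other objects may have moved. I judged both from the pictures. The tin and the objects beyond the sill were mostly outside or hidden in that last view, but the arm went nowhere near them low down.
- **Disagreement:** My estimates of the station's position differed by 4–5 mm sideways between cameras. The box position agreed to about 2 mm, and that is what I steered by.

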